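# Clamp an opened phone in the repair holder with its thumbwheel

### The job

Lay the opened phone (its circuit board showing, face up) on the rest bars of the repair holder, lengthwise between the two jaws, and let go of it. Then roll the thumbwheel in the slot of the holder's cover with a fingertip until the jaws hold the phone and the sprung jaw plate is pushed in about half-way; press on the wheel only lightly, and do not crush the phone. Leave the other phone and the loose tools alone.

Things in the scene. Friction and masses are not known exactly. Their poses are not given: they have to be found in the camera images.
- holder: Phone-repair holder of bare metal, fixed to the worktop: a flat base plate 84 x 254 mm, on it a fixed jaw, two cross bars, a moving jaw and a grey housing. Origin: on the worktop under the middle of the bed. Its y axis runs along it: fixed jaw at y -94..-78 mm, housing at y 102..154 mm; x across, z up. Base top is at z 8 mm, jaw tops at z 31..34 mm, housing cover at z 36 mm. The phone lies along y.
- bed_center (a point): Point at the top of the rest bars (22 mm above the worktop), half-way between the two jaws when fully open; axes as the holder's. The two rest bars run across (58 mm long in x, 12 mm wide) 45 mm and 40 mm either side; beside and between them is free room for fingers down to the base, 14 mm below.
- slot_center (a point): Centre of the slot (12 mm in x, 34 mm in y) in the flat cover of the housing, at the cover's top face, 36 mm above the worktop; axes as the holder's. The thumbwheel (34 mm across, 9 mm wide, knurled, axis along x) stands out through it by 4 to 7 mm, highest above this point. It is worn and runs out of true by about 1.4 mm, so its height changes as it turns. A bezel 0.8 mm high lies round the slot.
- fixed_jaw_face (a point): Middle of the fixed jaw's soft face, 25 mm above the worktop; the face (46 mm wide, 15 mm high) looks to the holder's +y.
- jaw_plate_face (a point): Middle of the soft face of the sprung jaw plate on the moving jaw, 25 mm above the worktop; it looks to the holder's -y. The free length between this and the fixed jaw's face is 150 to 154 mm at the start.
- jaw (a joint): Travel of the moving jaw, m: 0 fully open, grows as it closes (toward the holder's -y), up to 0.024. Driven only by the thumbwheel through a rack: 5 mm per rad. It stays where it is left and cannot be pushed.
- jaw_plate (a joint): How far the sprung jaw plate is pushed back into the moving jaw, m: 0 free, 0.006 fully in; half-way is 0.003. Its spring gives 1.5 N per mm.
- thumbwheel (a joint): Angle of the thumbwheel, rad; grows as its top is rolled toward the holder's -y (toward the phone), which closes the jaw; 0 = jaw fully open. A friction brake holds it: turning it takes about 3.5 N along the rim, nearly 5 N once the jaw plate is half-way in, so a fingertip must rest on it with about 6 to 8 N or it slips; over 15 N damages it. It does not give, so come down on it slowly.
- open_phone_center (a point): Centre (half-way up) of the opened phone: 142 x 60 x 6 mm, black, its battery and green circuit board showing on top; long side along its x, z up, 0.1 to 0.17 kg. To be gripped across its long sides at the middle. It may lie either way round in the holder.
- closed_phone_center (a point): Centre of the other phone, a plain black slab 146 x 70 x 8 mm with its glass on; long side along its x. Not to be moved.
- driver: Small screwdriver lying on the worktop, 130 x 12 x 12 mm along its x; origin under its middle. Not to be moved.
- tweezers: Steel tweezers lying on the worktop, 15 x 127 x 8 mm along its y; origin under the middle. Not to be moved.
- tin: Open flux tin, 44 mm across, 19 mm high; origin under its middle. Not to be moved.

How it is judged:
By the outcome, as a careful person would: the job done as asked, in the order asked, and still so for the second after the job is handed in, with the robot touching nothing.
It also fails if it takes over 64 s, if anything falls off the work surface, if the arm or the gripper's body presses on something with over 40 N, if the wrist force passes 120 N, or if a joint passes its speed limit or range.

### The arm

A 7-joint arm with a two-finger parallel gripper is mounted at the origin on a cart in front of the work surface, level with it; the furniture and walls round the work are solid. World frame = base frame: x ahead of the robot, y to its left, z up, the work surface at z = 0. Lengths are in m, angles in rad, forces in N, time in s.
With the tool pointing down it reaches from about 0.4 to 0.9 m from the base axis. Payload 5.5 kg.
Tool frame: the origin (TCP) lies at the very end of the fingers, on their centre line; the grasp point (between the pads) lies 19 mm behind it; z points along the fingers, y is the line along which they close (so a half turn about z gives the same grasp; the last joint's range is limited). The gripper opens to 92 mm and grips with 3 to 60 N. Pads are 19 mm wide; open, the fingers measure 130 mm over their backs; the gripper's body (75 mm by 190 mm) begins 47 mm behind the grasp point.
Start: joints at [-1.061, 0.501, -0.427, 1.55, 0.221, 1.138, -0.21], TCP at [0.159, 0.63, 0.227] pointing down, gripper open.
Joint ranges: [-2.88, 2.88], [-0.31, 2.03], [-1.54, 1.56], [0.2, 2.42], [-1.41, 4.55], [0.19, 2.02], [-2.57, 2.57]. Speed limits (rad/s): [2.57, 2.57, 3.14, 3.14, 3.14, 3.14, 3.14].

### API

Orientations are given as a unit quaternion [w, x, y, z].
In Python, from rig import ctrl, viewer, ticket gives the robot as it stands. The module is installed in compiled form; this text tells all that it offers.
- The arm moves only by the tool send_rows, never from a script. Its argument "deltas" is a list of rows, each a list of 3 entries, a list of its own where there are three numbers: the turn, a rotation vector about the tool's x, y, z in units of 45 degrees (1.0 is 45 degrees), then the shift along the tool's x, y, z in units of 0.3 m (1.0 is 0.3 m), then the closure, from 0 (fully open) to 1 (shut). In form: [[[wx, wy, wz], [x, y, z], hand], ...]. A call has 1 to 20 rows; each row is the pose to reach, as a shift and turn from the pose commanded when the call began, along the tool's axes at that moment; what a row does not reach only later rows make up. A row lasts 1/12 s, in which the tool goes at most 41.7 mm and 7.16 degrees, less where a joint would pass 70% of its speed; a pose out of reach is approached as far as the arm can. A call with a number of a shift or a turn outside -1 to 1 is refused whole. A call with a gripper value outside its range is refused whole. The fingers move at their own pace and stop on an object; "force" is the grip in N (left out, the last holds). Time passes only in rows, so rows that repeat a pose let the fingers close. It gives the time, the measured TCP pose, the force, the opening and the grip force at its end, in the units of the state.
- ctrl.sense(): the state, without advancing time (a new reading comes with each control period).
- viewer.grab_frame(name): name is "scene" or "top" or "wrist"; returns (picture, depth): 480x640x3 uint8, red, green, blue; 480x640 float32, m along the optical axis (not along the pixel's ray), 0 where there is no reading.
- viewer.get_calibration(name): a dict with "K" (3x3 intrinsics, pixels), "position" and "orientation" of the camera in the world. Camera axes: x right, y up, looking along -z (the intrinsics and any distortion apply to the point x, -y, -z); pixel columns grow to the right and rows downward; lengths in m; the calibration is good to about 2 mm. A picture is of the moment at which its call begins: read the wrist's pose just before it. get_calibration takes no time and is no camera call; for the wrist camera it gives the pose at the moment of the call.
- ticket.job_done(): hands the job in; it is judged then, once.
The state is a dict: "t": time; "q": joint angles; "qd": joint speeds; "joint_torque": joint torques, N m; "tool_pos": TCP position; "orientation": TCP orientation; "contact_force": force on the tool from outside, world axes, zero at the start; "ft_torque": the same for the moment, N m; "grip_width": opening from 0.0 (shut) to 1.0 (fully open); "gripper_force": force on a finger pad.
Only numpy, scipy, OpenCV 4.12 (cv2) and the standard library are available. Lean on these libraries where they do the work, as an engineer would, in place of code of your own. Each camera call takes 0.05 s, during which the arm holds its last target. There are 200 camera calls.

## Working session

There is one attempt and no reset: what is moved stays moved. The work goes in short steps, Python scripts to look and compute and a tool call to move; the robot and the scene stay as the last step left them, time stands still between calls to the robot, and variables do not carry over. Pictures are saved under pics/ and viewed, at most 10 in all, crops included, and the job is handed in when it is done.

Besides the shell and the picture viewer there is one more tool, called after "Request:" as name([rows], argument=value, ...), one row to a line, values as JSON. send_rows: Moves the arm, as the interface text tells. Shifts and turns lie within -1 to 1; 1 stands for 0.3 m of shift or 45 degrees of turn. Its arguments: {"type":"object","properties":{"deltas":{"type":"array"},"force":{"type":"number"}},"required":["deltas"]}

```bash
mkdir -p pics; cat > h.py <<'E'
import numpy as np, cv2
from scipy.spatial.transform import Rotation as R
from rig import ctrl, viewer, ticket
def rot(q): return R.from_quat([q[1],q[2],q[3],q[0]]).as_matrix()
def grab(n,f=None):
    c=viewer.get_calibration(n); p,d=viewer.grab_frame(n)
    if f: cv2.imwrite('pics/'+f,p[:,:,::-1])
    return p,d,c
def ray(c,u,v,z):
    d=np.linalg.inv(c['K'])@np.array([u,v,1.]); d=rot(c['orientation'])@(d*[1,-1,-1])
    o=np.array(c['position']); return o+d*(z-o[2])/d[2]
def cloud(c,d):
    v,u=np.mgrid[:480,:640]; K=np.array(c['K']); x=np.stack([(u-K[0,2])/K[0,0]*d,-(v-K[1,2])/K[1,1]*d,-d],-1)
    return x@rot(c['orientation']).T+np.array(c['position'])
def proj(c,p):
    x=rot(c['orientation']).T@(np.array(p)-c['position'])*[1,-1,-1]; x=np.array(c['K'])@x; return x[:2]/x[2]
E
python3 - <<'E'
from h import *
s=ctrl.sense(); print({k:np.round(v,3).tolist() for k,v in s.items()})
for n in ('top','scene'):
    p,d,c=grab(n,n+'0.png'); print(n,c); np.savez(n+'0.npz',p=p,d=d)
E
```

```text
{'t': 0.0, 'q': [-1.061, 0.502, -0.427, 1.551, 0.221, 1.138, -0.21], 'qd': [0.003, 0.0, -0.002, 0.0, 0.001, -0.0, -0.0], 'joint_torque': [0.001, -56.66, -5.816, -27.912, -0.069, 0.031, 0.0], 'tool_pos': [0.159, 0.63, 0.226], 'orientation': [-0.0, 0.123, 0.992, -0.001], 'contact_force': [0.174, 0.352, -0.343], 'ft_torque': [-0.01, 0.055, -0.003], 'gripper_force': 0.0, 'grip_width': 1.0}
top {'K': array([[564.30553067,   0.        , 323.75830538],
       [  0.        , 564.30553067, 240.96684191],
       [  0.        ,   0.        ,   1.        ]]), 'position': array([0.47351766, 0.09502146, 1.17057798]), 'orientation': array([-0.70552156, -0.04587456,  0.0325571 ,  0.70645232])}
scene {'K': array([[615.70452067,   0.        , 321.51740096],
       [  0.        , 615.70452067, 237.17557797],
       [  0.        ,   0.        ,   1.        ]]), 'position': array([ 0.03064499, -0.46917994,  0.94574528]), 'orientation': array([ 0.85685477,  0.3297808 , -0.13341337, -0.37315599])}
```

View pics/top0.png

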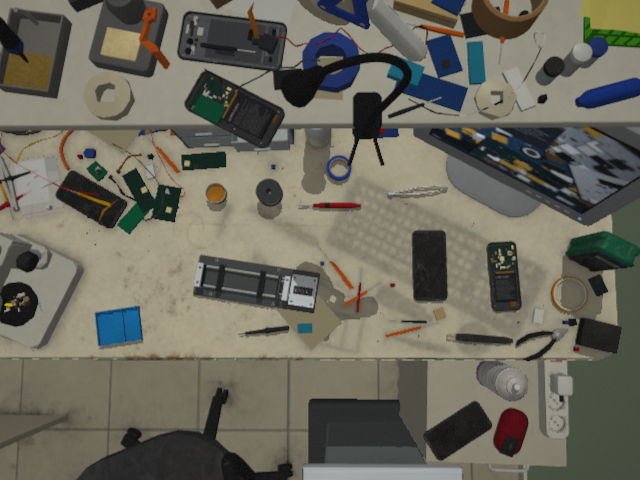

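The top view shows the holder at about (256,283) with the housing at its right end (300,290). The open phone is at (505,276) with its board towards the top. The closed phone is at (430,265), the tin at (216,195), the driver at (330,206) and the tweezers at (418,192).

```bash
python3 - <<'E'
from h import *
f=np.load('top0.npz');p,d=f['p'],f['d'];c=viewer.get_calibration('top')
P=cloud(c,d); hsv=cv2.cvtColor(p,cv2.COLOR_RGB2HSV)
print('table z',P[230,300],P[330,200], 'shelf',P[60,300],'lamp',P[85,390], 'monitor',P[180,560])
def rect(mask,z,seed,nm):
    mask=cv2.morphologyEx(mask.astype(np.uint8),cv2.MORPH_CLOSE,np.ones((5,5)))
    mask=cv2.morphologyEx(mask,cv2.MORPH_OPEN,np.ones((3,3)))
    n,l=cv2.connectedComponents(mask); k=l[seed[1],seed[0]]
    ct=max(cv2.findContours((l==k).astype(np.uint8),0,2)[0],key=cv2.contourArea)
    pts=np.array([ray(c,u,v,z)[:2] for u,v in ct[:,0]],np.float32)
    r=cv2.minAreaRect(pts*1000); print(nm,k,np.round(r[0],1),np.round(r[1],1),round(r[2],1)); print(np.round(cv2.boxPoints(r),0).tolist())
V=hsv[...,2]
rect((V<75),.006,(505,290),'open'); rect(V<75,.008,(430,265),'closed')
h=P[...,2]
m=(h>.004)&(h<.05); m[:245]=0;m[320:]=0;m[:,:180]=0;m[:,335:]=0
rect(m,.015,(300,290),'holder')
m2=(h>.03)&(h<.05)&(P[...,0]<.6); rect(m2,.036,(300,290),'housing')
cv2.imwrite('pics/a.png',cv2.resize(np.hstack([p[240:325,180:335]])[:,:,::-1],None,fx=5,fy=5,interpolation=2))
E
```

```text
table z [ 0.62740648  0.16692441 -0.00146394] [ 0.41999841  0.3724275  -0.00130934] shelf [0.80812754 0.14182096 0.42469595] lamp [0.77041838 0.0185364  0.42697429] monitor [ 0.69188286 -0.30570839  0.17938676]
open 44 [ 529.9 -251.6] [141.9  60.9] 3.2
[[457.0, -225.0], [461.0, -286.0], [602.0, -278.0], [599.0, -217.0]]
closed 41 [ 552.3 -100. ] [ 69.3 142.1] 90.0
[[481.0, -135.0], [623.0, -135.0], [623.0, -65.0], [481.0, -65.0]]
holder 1 [505. 243.] [285.7 100.8] 81.1
[[433.0, 110.0], [533.0, 94.0], [577.0, 376.0], [477.0, 392.0]]
housing 6 [503.  172.3] [77.8 61.7] 81.1
[[466.0, 139.0], [527.0, 129.0], [540.0, 206.0], [479.0, 216.0]]
```

View pics/scene0.png

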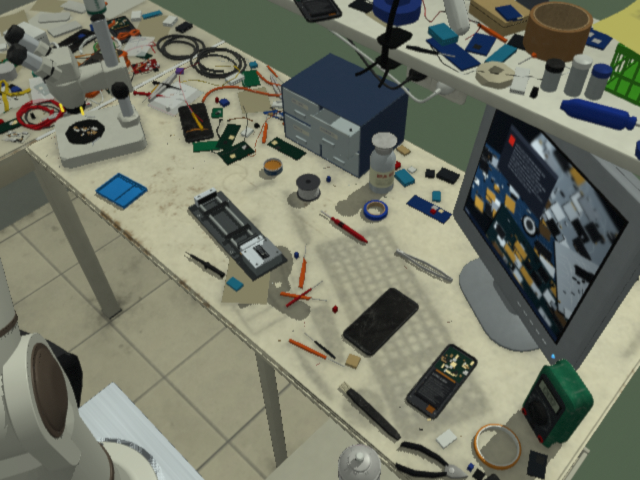

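View pics/a.png

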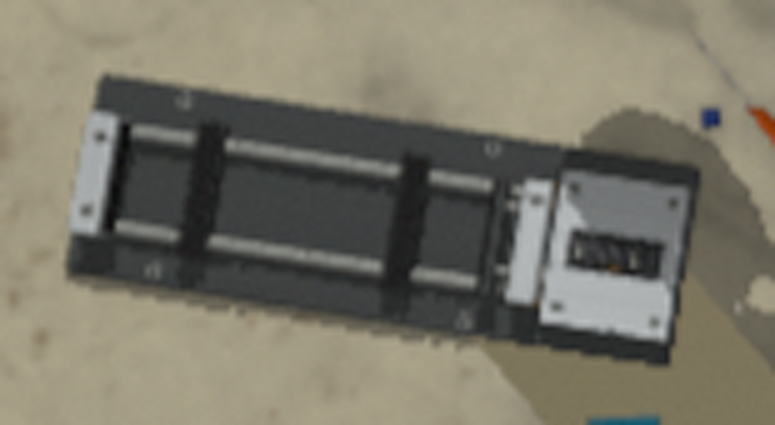

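The scene view confirms the layout: holder centre near (237,232), open phone at (443,380), and the monitor standing behind it. In the 5x crop the base plate corners are at (103,75), (698,168), (668,362) and (68,275), and the slot is at about (615,254).

```bash
python3 - <<'E'
from h import *
c=viewer.get_calibration('top')
w=lambda x,y,z: ray(c,(x+.5)/5-.5+180,(y+.5)/5-.5+240,z)[:2]*1000
B=[w(*q,.008) for q in ((103,75),(698,168),(668,362),(68,275))]
print(np.round(B,1).tolist())
L=(B[0]+B[3])/2; Rr=(B[1]+B[2])/2; ax=(Rr-L); print('len',np.linalg.norm(ax),'wid',np.linalg.norm(B[0]-B[3]),np.linalg.norm(B[1]-B[2]),'ang',np.degrees(np.arctan2(ax[1],ax[0])))
e=ax/np.linalg.norm(ax)
S=np.mean([w(*q,.036) for q in ((572,230),(662,244),(657,277),(568,265))],0)
F=np.mean([w(116,120,.032),w(100,237,.032),],0)  # fixed jaw top edge incl. face side
bars=[np.mean([w(*a,.022),w(*b,.022)],0) for a,b in (((212,124),(193,252)),((415,155),(398,282)))]
print('slot',S,'bars',bars,'F',F,'L',L,'R',Rr)
for n,q in (('slot',S),('bar1',bars[0]),('bar2',bars[1]),('F',F)): v=q-L; print(n,v@e, v@np.array([-e[1],e[0]]))
E
```

```text
[[575.2, 373.5], [536.3, 126.3], [457.0, 138.6], [492.5, 386.0]]
len 250.11670893590153 wid 83.62420223732741 80.26670299469383 ang -98.56596487341665
slot [500.34724511 158.97997566] bars [array([527.70111402, 328.27447923]), array([515.19783212, 244.66750779])] F [531.1076937  364.73829964] L [533.88373663 379.78837504] R [496.6293603  132.46170941]
slot 223.3404816300483 -0.27343002182770204
bar1 51.86014916212787 1.5592345988750076
bar2 136.39682617634162 1.6485151420813868
F 15.295678291281948 -0.5033980715131867
```

Request:
send_rows([
  [[0, 0, 1], [-0.88, -0.85, -0.1], 0],
  [[0, 0, 1], [-0.88, -0.85, -0.1], 0],
  [[0, 0, 1], [-0.88, -0.85, -0.1], 0],
  [[0, 0, 1], [-0.88, -0.85, -0.1], 0],
  [[0, 0, 1], [-0.88, -0.85, -0.1], 0],
  [[0, 0, 1], [-0.88, -0.85, -0.1], 0],
  [[0, 0, 1], [-0.88, -0.85, -0.1], 0],
  [[0, 0, 1], [-0.88, -0.85, -0.1], 0],
  [[0, 0, 1], [-0.88, -0.85, -0.1], 0],
  [[0, 0, 1], [-0.88, -0.85, -0.1], 0],
  [[0, 0, 1], [-0.88, -0.85, -0.1], 0],
  [[0, 0, 1], [-0.88, -0.85, -0.1], 0],
])

```text
t: 1.1
tool_pos: [0.352, 0.319, 0.2566]
orientation: [-0.0, 0.493, 0.87, 0.0]
contact_force: [-0.6, -0.1, -0.4]
grip_width: 0.998
gripper_force: 0.0
```

Request:
send_rows([
  [[0, 0, 1], [-0.93, -0.06, 0], 0],
  [[0, 0, 1], [-0.93, -0.06, 0], 0],
  [[0, 0, 1], [-0.93, -0.06, 0], 0],
  [[0, 0, 1], [-0.93, -0.06, 0], 0],
  [[0, 0, 1], [-0.93, -0.06, 0], 0],
  [[0, 0, 1], [-0.93, -0.06, 0], 0],
  [[0, 0, 1], [-0.93, -0.06, 0], 0],
  [[0, 0, 1], [-0.93, -0.06, 0], 0],
  [[0, 0, 1], [-0.93, -0.06, 0], 0],
  [[0, 0, 1], [-0.93, -0.06, 0], 0],
])

```text
t: 1.93
tool_pos: [0.4795, 0.0722, 0.2562]
orientation: [-0.001, 0.788, 0.616, -0.0]
contact_force: [-0.3, 0.4, -1.0]
grip_width: 0.996
gripper_force: 0.0
```

```bash
cat >> h.py <<'E'
def delta(p,yaw_y=None,f=(0,0,0)):
    """units of send_rows from the present pose to TCP p with tool y at azimuth yaw_y (deg), tool down"""
    s=ctrl.sense(); M=rot(s['orientation']); x=M.T@(np.array(p)-s['tool_pos'])/.3
    az=np.degrees(np.arctan2(M[1,1],M[0,1])); T=M
    if yaw_y is not None:
        a=np.radians(yaw_y); y=np.array([np.cos(a),np.sin(a),0]); z=np.array([0,0,-1.]); T=np.stack([np.cross(y,z),y,z],1)
    r=R.from_matrix(M.T@T).as_rotvec()/(np.pi/4)
    print('t',s['t'],'az',round(az,1),'q',np.round(s['q'],2).tolist(),'F',np.round(s['contact_force'],1).tolist(),'turn',np.round(r,3).tolist(),'shift',np.round(x,3).tolist())
E
python3 -c "
from h import *
delta([.53,-.2516,.2],-86.8)"
```

```text
t 1.9333 az -13.9 q [-0.33, 0.14, 0.14, 1.93, -0.02, 1.07, -0.42] F [-0.3, 0.4, -1.0] turn [-0.002, 0.001, 1.619] shift [-1.007, 0.423, 0.186]
```

Request:
send_rows([
  [[0, 0, 0.9], [-0.95, 0.42, 0.1], 0],
  [[0, 0, 0.9], [-0.95, 0.42, 0.1], 0],
  [[0, 0, 0.9], [-0.95, 0.42, 0.1], 0],
  [[0, 0, 0.9], [-0.95, 0.42, 0.1], 0],
  [[0, 0, 0.9], [-0.95, 0.42, 0.1], 0],
  [[0, 0, 0.9], [-0.95, 0.42, 0.1], 0],
  [[0, 0, 0.9], [-0.95, 0.42, 0.1], 0],
  [[0, 0, 0.9], [-0.95, 0.42, 0.1], 0],
  [[0, 0, 0.9], [-0.95, 0.42, 0.1], 0],
  [[0, 0, 0.9], [-0.95, 0.42, 0.1], 0],
])

```text
t: 2.77
tool_pos: [0.5331, -0.2359, 0.2259]
orientation: [-0.001, 0.953, 0.304, -0.0]
contact_force: [0.3, -0.2, -0.3]
grip_width: 0.997
gripper_force: 0.0
```

```bash
python3 -c "
from h import *
delta([.53,-.2516,.15],-86.8)"
```

```text
t 2.7667 az -54.6 q [0.05, 0.37, 0.41, 1.75, -0.16, 1.06, -0.44] F [0.3, -0.2, -0.3] turn [-0.002, 0.001, 0.716] shift [-0.039, 0.037, 0.253]
```

Request:
send_rows([
  [[0, 0, 0.716], [-0.04, 0.037, 0.25], 0],
  [[0, 0, 0.716], [-0.04, 0.037, 0.25], 0],
  [[0, 0, 0.716], [-0.04, 0.037, 0.25], 0],
  [[0, 0, 0.716], [-0.04, 0.037, 0.25], 0],
  [[0, 0, 0.716], [-0.04, 0.037, 0.25], 0],
  [[0, 0, 0.716], [-0.04, 0.037, 0.25], 0],
  [[0, 0, 0.716], [-0.04, 0.037, 0.25], 0],
])

```text
t: 3.35
tool_pos: [0.5303, -0.2499, 0.1515]
orientation: [-0.001, 1.0, 0.031, 0.0]
contact_force: [-0.3, -0.6, -0.4]
grip_width: 1.0
gripper_force: 0.0
```

```bash
python3 - <<'E'
from h import *
p,d,c=grab('wrist','w1.png'); np.savez('w1.npz',p=p,d=d)
print(c['position'],proj(c,[.53,-.2516,.006]))
V=cv2.cvtColor(p,cv2.COLOR_RGB2HSV)[...,2]; P=cloud(c,d)
u,v=map(int,proj(c,[.53,-.2516,.006])); print(P[np.clip(v,0,479),np.clip(u,0,639)])
m=((P[...,2]>.0025)&(P[...,2]<.012)&(abs(P[...,0]-.53)<.1)&(abs(P[...,1]+.25)<.055)).astype(np.uint8)
q=P[m>0][:,:2].astype(np.float32)*1000; r=cv2.minAreaRect(q); print(len(q),r)
delta([.53,-.2516,.002],-86.8)
E
```

```text
[ 0.59924071 -0.24577453  0.30971425] [327.24353895 223.62960854]
[ 0.53043189 -0.25139248  0.00585147]
12677 ((545.1710815429688, -253.8043670654297), (169.22943115234375, 71.0205307006836), 3.509369373321533)
t 3.4 az -86.5 q [0.01, 0.48, 0.51, 1.81, -0.28, 0.93, -0.87] F [0.2, 0.2, -0.5] turn [-0.002, -0.0, 0.007] shift [-0.001, 0.004, 0.499]
```

View pics/w1.png

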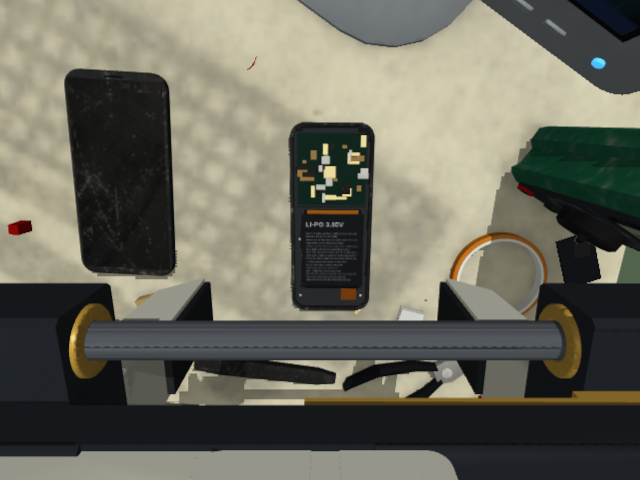

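The wrist view shows the open phone's corners at about (290,123), (376,125), (368,309) and (292,305). The closed phone is clear to the left and the tape ring to the right, so both finger places are free.

```bash
python3 - <<'E'
from h import *
c=viewer.get_calibration('wrist')
w=np.array([ray(c,u,v,.005)[:2]*1000 for u,v in ((290,123),(376,125),(368,309),(292,305))],np.float32)
r=cv2.minAreaRect(w); print(r, w.mean(0))
E
```

```text
((531.5345458984375, -255.23117065429688), (140.03668212890625, 60.176414489746094), 2.7335526943206787) [ 532.0481  -255.33414]
```

Request:
send_rows([
  [[0, 0, 0.007], [0, 0.005, 0.1], 0],
  [[0, 0, 0.007], [0, 0.005, 0.2], 0],
  [[0, 0, 0.007], [0, 0.005, 0.3], 0],
  [[0, 0, 0.007], [0, 0.005, 0.38], 0],
  [[0, 0, 0.007], [0, 0.005, 0.43], 0],
  [[0, 0, 0.007], [0, 0.005, 0.46], 0],
  [[0, 0, 0.007], [0, 0.005, 0.46], 0],
])

```text
t: 3.98
tool_pos: [0.5284, -0.2533, 0.0119]
orientation: [-0.001, 1.0, 0.026, -0.001]
contact_force: [-0.7, 0.0, 0.7]
grip_width: 0.999
gripper_force: 0.0
```

Request:
send_rows([
  [[0, 0, 0], [-0.008, 0, 0.013], 0],
  [[0, 0, 0], [-0.008, 0, 0.025], 0],
  [[0, 0, 0], [-0.008, 0, 0.033], 0],
  [[0, 0, 0], [-0.008, 0, 0.033], 0],
  [[0, 0, 0], [-0.008, 0, 0.033], 0.2],
  [[0, 0, 0], [-0.008, 0, 0.033], 0.4],
  [[0, 0, 0], [-0.008, 0, 0.033], 0.5],
  [[0, 0, 0], [-0.008, 0, 0.033], 0.5],
  [[0, 0, 0], [-0.008, 0, 0.033], 0.5],
  [[0, 0, 0], [-0.008, 0, 0.033], 0.5],
  [[0, 0, 0], [-0.008, 0, 0.033], 0.5],
  [[0, 0, 0], [-0.008, 0, 0.033], 0.5],
], force=12)

```text
t: 4.98
tool_pos: [0.5271, -0.2549, 0.0039]
orientation: [-0.0, 1.0, 0.025, 0.0]
contact_force: [-0.3, 1.2, 1.5]
grip_width: 0.647
gripper_force: 12.0
```

Request:
send_rows([
  [[0, 0, 0], [0, 0, 0], 0.2],
  [[0, 0, 0], [0, 0, 0], 0.2],
  [[0, 0, 0], [-0.01, 0, 0], 0.2],
  [[0, 0, 0], [-0.011, 0, 0.004], 0.2],
  [[0, 0, 0], [-0.011, 0, 0.008], 0.2],
  [[0, 0, 0], [-0.011, 0, 0.008], 0.2],
  [[0, 0, 0], [-0.011, 0, 0.008], 0.5],
  [[0, 0, 0], [-0.011, 0, 0.008], 0.5],
  [[0, 0, 0], [-0.011, 0, 0.008], 0.5],
  [[0, 0, 0], [-0.011, 0, 0.008], 0.5],
  [[0, 0, 0], [-0.011, 0, 0.008], 0.5],
  [[0, 0, 0], [-0.011, 0, 0.008], 0.5],
], force=12)

```text
t: 5.98
tool_pos: [0.5238, -0.2551, 0.0014]
orientation: [0.0, 1.0, 0.025, 0.0]
contact_force: [0.9, -1.4, -1.3]
grip_width: 0.646
gripper_force: 12.0
```

Request:
send_rows([
  [[0, 0, 0], [0, 0, 0], 0.2],
  [[0, 0, 0], [0, 0, 0], 0.2],
  [[0, 0, 0], [0, 0, 0], 0.2],
  [[0, 0, 0], [0.024, 0, 0], 0.2],
  [[0, 0, 0], [0.024, 0, 0], 0.2],
  [[0, 0, 0], [0.024, 0, 0], 0.5],
  [[0, 0, 0], [0.024, 0, 0], 0.5],
  [[0, 0, 0], [0.024, 0, 0], 0.5],
  [[0, 0, 0], [0.024, 0, 0], 0.5],
  [[0, 0, 0], [0.024, 0, 0], 0.5],
  [[0, 0, 0], [0.024, 0, 0], 0.5],
], force=12)

```text
t: 6.9
tool_pos: [0.5308, -0.2547, 0.0013]
orientation: [-0.0, 1.0, 0.025, -0.0]
contact_force: [-0.2, -0.2, -0.3]
grip_width: 0.648
gripper_force: 12.0
```

```bash
python3 -c "
from h import *
delta([.42,-.02,.15],-45)"
```

```text
t 6.9 az -87.2 q [0.1, 0.7, 0.4, 1.86, -0.42, 0.66, -0.77] F [-0.2, -0.2, -0.3] turn [-0.0, 0.0, -0.937] shift [-0.331, -0.8, -0.495]
```

Request:
send_rows([
  [[0, 0, 0], [0, 0, -0.03], 0.5],
  [[0, 0, 0], [0, 0, -0.08], 0.5],
  [[0, 0, 0], [0, 0, -0.16], 0.5],
  [[0, 0, 0], [0, 0, -0.25], 0.5],
  [[0, 0, -0.1], [-0.02, -0.06, -0.33], 0.5],
  [[0, 0, -0.2], [-0.06, -0.15, -0.4], 0.5],
  [[0, 0, -0.3], [-0.1, -0.25, -0.45], 0.5],
  [[0, 0, -0.4], [-0.14, -0.36, -0.5], 0.5],
  [[0, 0, -0.5], [-0.18, -0.47, -0.5], 0.5],
  [[0, 0, -0.6], [-0.2, -0.58, -0.5], 0.5],
  [[0, 0, -0.7], [-0.22, -0.69, -0.5], 0.5],
  [[0, 0, -0.8], [-0.23, -0.8, -0.5], 0.5],
  [[0, 0, -0.9], [-0.24, -0.88, -0.5], 0.5],
  [[0, 0, -0.93], [-0.25, -0.94, -0.5], 0.5],
  [[0, 0, -0.93], [-0.25, -0.94, -0.5], 0.5],
])

```text
t: 8.15
tool_pos: [0.441, 0.0273, 0.1519]
orientation: [-0.001, 0.924, 0.383, 0.0]
contact_force: [-0.8, 0.7, -1.9]
grip_width: 0.646
gripper_force: 12.0
```

```bash
python3 -c "
from h import *
delta([.521,.284,.15],-8.6)"
```

```text
t 8.15 az -44.9 q [-0.38, 0.21, 0.29, 2.14, -0.08, 0.8, -0.82] F [-0.8, 0.7, -1.9] turn [-0.002, -0.002, -0.807] shift [0.794, -0.415, 0.008]
```

Request:
send_rows([
  [[0, 0, -0.08], [0.07, -0.03, 0], 0.5],
  [[0, 0, -0.16], [0.15, -0.07, 0], 0.5],
  [[0, 0, -0.25], [0.25, -0.12, 0], 0.5],
  [[0, 0, -0.35], [0.35, -0.17, 0], 0.5],
  [[0, 0, -0.45], [0.45, -0.23, 0], 0.5],
  [[0, 0, -0.55], [0.55, -0.28, 0], 0.5],
  [[0, 0, -0.65], [0.63, -0.33, 0], 0.5],
  [[0, 0, -0.72], [0.7, -0.37, 0], 0.5],
  [[0, 0, -0.78], [0.75, -0.4, 0], 0.5],
  [[0, 0, -0.807], [0.79, -0.415, 0], 0.5],
  [[0, 0, -0.807], [0.794, -0.415, 0], 0.5],
  [[0, 0, -0.807], [0.794, -0.415, 0], 0.5],
])

```text
t: 9.15
tool_pos: [0.5244, 0.2787, 0.1513]
orientation: [0.0, 0.761, 0.649, -0.0]
contact_force: [0.1, -1.0, -0.9]
grip_width: 0.65
gripper_force: 12.0
```

```bash
python3 - <<'E'
from h import *
p,d,c=grab('wrist','w2.png'); np.savez('w2.npz',p=p,d=d)
for q in ((.521,.284,.022),(.5003,.159,.036)): print(proj(c,q))
delta([.521,.284,.15],-8.6)
E
```

```text
[319.07057117 221.61207363]
[318.35266441 391.38810471]
t 9.2 az -9.1 q [-0.59, 0.45, 0.07, 1.78, -0.04, 0.92, -0.66] F [0.5, -0.9, -2.4] turn [-0.0, 0.002, -0.012] shift [0.019, -0.014, 0.004]
```

View pics/w2.png

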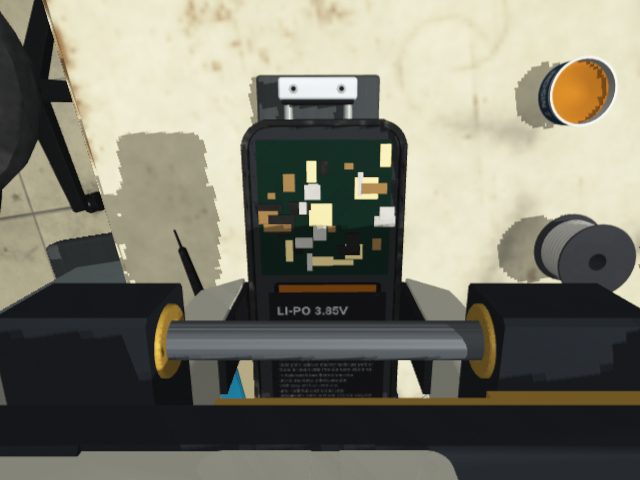

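The held phone's far end lies at rows 120–125, columns 247–406. The fixed jaw's top is at columns 278–357, rows 77–100. The jaw and phone are nearly coaxial, and the driver-like tool at (187,260) is clear.

```bash
python3 - <<'E'
from h import *
f=np.load('w2.npz');p,d=f['p'],f['d'];c=viewer.get_calibration('wrist')
P=cloud(c,d)
for u,v in ((300,92),(335,92),(265,110),(372,110),(320,150),(320,260),(260,200),(395,200)): print(u,v,np.round(P[v,u],4))
h=np.median(P[85:95,282:352,2].ravel()); print('jaw z',h)
w=lambda u,v,z:np.round(ray(c,u,v,z)*1000,1)
print('jaw top corners',[w(*q,.032).tolist() for q in ((278,78),(356,76),(279,101),(358,99))])
print('base corners',[w(*q,.008).tolist() for q in ((257,75),(379,75))])
zp=.1513+.005
print('phone end',w(326,121,zp), 'sides',w(243,230,zp),w(406,230,zp), w(247,150,zp),w(407,150,zp))
e=np.array([np.cos(np.radians(-98.57)),np.sin(np.radians(-98.57))])
j=(w(279,101,.032)+w(358,99,.032))[:2]/2; print('bed from jaw front', j+78*e)
b=(w(257,75,.008)+w(379,75,.008))[:2]/2; print('bed from base end', b+96*e)
E
```

```text
300 92 [0.5229 0.3688 0.0319]
335 92 [0.5445 0.3654 0.03  ]
265 110 [0.4962 0.363  0.0079]
372 110 [0.5685 0.3513 0.0084]
320 150 [0.5317 0.3383 0.1534]
320 260 [0.525  0.2973 0.1546]
260 200 [0.5066 0.3238 0.1536]
395 200 [0.5567 0.3156 0.1525]
jaw z 0.031110969823708257
jaw top corners [[510.9, 379.0, 32.0], [558.7, 372.5, 32.0], [508.9, 365.6, 32.0], [558.1, 358.9, 32.0]]
base corners [[495.2, 385.9, 8.0], [576.1, 372.9, 8.0]]
phone end [535.5 348.  156.3] sides [498.6 314.1 156.3] [558.9 304.4 156.3] [506.1 342.6 156.3] [562.4 333.6 156.3]
bed from jaw front [521.87662632 285.12090572]
bed from base end [521.34430931 284.47188397]
```

Request:
send_rows([
  [[0, 0, -0.012], [0.018, -0.013, 0.02], 0.5],
  [[0, 0, -0.012], [0.018, -0.013, 0.08], 0.5],
  [[0, 0, -0.012], [0.018, -0.013, 0.16], 0.5],
  [[0, 0, -0.012], [0.018, -0.013, 0.24], 0.5],
  [[0, 0, -0.012], [0.018, -0.013, 0.31], 0.5],
  [[0, 0, -0.012], [0.018, -0.013, 0.36], 0.5],
  [[0, 0, -0.012], [0.018, -0.013, 0.38], 0.5],
  [[0, 0, -0.012], [0.018, -0.013, 0.39], 0.5],
  [[0, 0, -0.012], [0.018, -0.013, 0.39], 0.5],
  [[0, 0, -0.012], [0.018, -0.013, 0.39], 0.5],
])

```text
t: 10.03
tool_pos: [0.5216, 0.2853, 0.0353]
orientation: [0.0, 0.758, 0.653, 0.001]
contact_force: [-0.3, 0.3, -1.2]
grip_width: 0.652
gripper_force: 12.0
```

```bash
python3 - <<'E'
from h import *
delta([.5215,.2845,.0235],-8.6)
p,d,c=grab('wrist','w3.png'); np.savez('w3.npz',p=p,d=d)
p,d,c=grab('top'); b=cv2.resize(p[240:325,180:335,::-1],None,fx=5,fy=5,interpolation=2); cv2.imwrite('pics/t3.png',b)
E
```

```text
t 10.0333 az -8.5 q [-0.59, 0.61, 0.06, 1.83, -0.05, 0.69, -0.65] F [-0.3, 0.3, -1.2] turn [0.001, -0.001, 0.002] shift [-0.003, 0.0, 0.039]
```

View pics/w3.png

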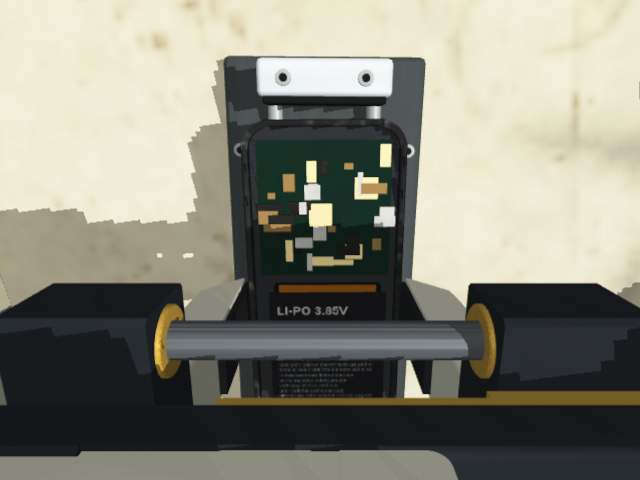

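The phone's end edge is at row ~121 and the jaw's soft face at row ~105, a gap of about 5–6 mm as wanted. The phone (columns 245–407) is centred on the jaw (257–392), so it can go down.

Request:
send_rows([
  [[0, 0, 0], [-0.002, 0, 0.01], 0.5],
  [[0, 0, 0], [-0.002, 0, 0.02], 0.5],
  [[0, 0, 0], [-0.002, 0, 0.027], 0.5],
  [[0, 0, 0], [-0.002, 0, 0.032], 0.5],
  [[0, 0, 0], [-0.002, 0, 0.036], 0.5],
  [[0, 0, 0], [-0.002, 0, 0.039], 0.5],
  [[0, 0, 0], [-0.002, 0, 0.039], 0.5],
])

```text
t: 10.72
tool_pos: [0.5207, 0.2845, 0.0233]
orientation: [-0.0, 0.757, 0.653, -0.0]
contact_force: [-2.4, -1.4, 4.8]
grip_width: 0.649
gripper_force: 12.0
```

Request:
send_rows([
  [[0, 0, 0], [0, 0, 0], 0.3],
  [[0, 0, 0], [0, 0, 0], 0.2],
  [[0, 0, 0], [0, 0, 0], 0.1],
  [[0, 0, 0], [0, 0, 0], 0.1],
  [[0, 0, 0], [0, 0, 0], 0.1],
  [[0, 0, 0], [0, 0, -0.02], 0.1],
  [[0, 0, 0], [0, 0, -0.06], 0.1],
  [[0, 0, 0], [0, 0, -0.12], 0.1],
  [[0, 0, 0], [0, 0, -0.2], 0.1],
  [[0, 0, 0], [0, 0, -0.3], 0.1],
  [[0, 0, 0], [-0.15, 0, -0.4], 0.3],
  [[0, 0, 0], [-0.35, 0, -0.4], 0.6],
  [[0, 0, 0], [-0.35, 0, -0.4], 1],
  [[0, 0, 0], [-0.35, 0, -0.4], 1],
  [[0, 0, 0], [-0.35, 0, -0.4], 1],
  [[0, 0, 0], [-0.35, 0, -0.4], 1],
  [[0, 0, 0], [-0.35, 0, -0.4], 1],
], force=20)

```text
t: 12.13
tool_pos: [0.5055, 0.1824, 0.1432]
orientation: [-0.0, 0.757, 0.654, 0.001]
contact_force: [0.6, -0.2, -0.9]
grip_width: 0.444
gripper_force: 0.0
```

```bash
python3 - <<'E'
from h import *
delta([.5003,.159,.08],-8.6)
p,d,c=grab('wrist'); np.savez('w4.npz',p=p,d=d)
cv2.imwrite('pics/w4.png',p[:,:,::-1])
P=cloud(c,d); print('phone z',np.round([P[v,u] for u,v in ((320,110),(320,200),(320,250))],4).tolist())
for q in ((.5003,.159,.036),(.5215,.2845,.028)): print(proj(c,q))
E
```

```text
t 12.1333 az -8.4 q [-0.47, 0.37, 0.09, 1.92, -0.04, 0.85, -0.5] F [0.6, -0.2, -0.9] turn [0.001, -0.002, 0.005] shift [-0.08, -0.006, 0.21]
phone z [[0.5139, 0.2612, 0.0286], [0.5056, 0.2056, 0.0298], [0.5008, 0.173, 0.0337]]
[322.33913583 271.05140564]
[326.6234597   68.39731779]
```

View pics/w4.png

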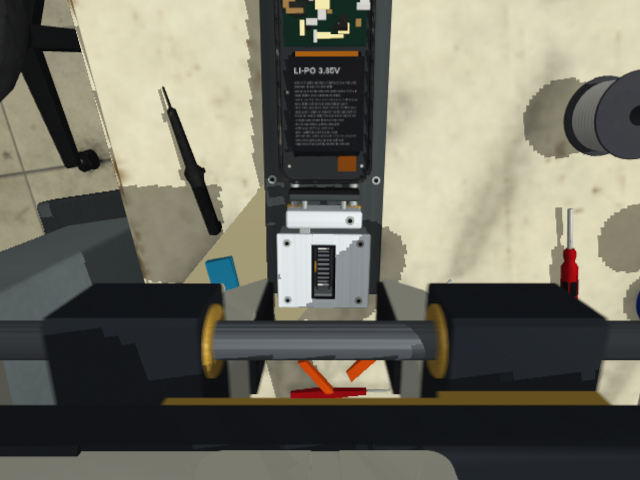

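The wrist view shows the phone on the bars with its near end at row ~181 and the sprung plate at ~190. The slot with the wheel is centred at (323,272), which agrees with the prediction (322,271).

Request:
send_rows([
  [[0, 0, 0], [-0.03, -0.006, 0.03], 1],
  [[0, 0, 0], [-0.07, -0.006, 0.08], 1],
  [[0, 0, 0], [-0.1, -0.006, 0.15], 1],
  [[0, 0, 0], [-0.103, -0.006, 0.21], 1],
  [[0, 0, 0], [-0.103, -0.006, 0.26], 1],
  [[0, 0, 0], [-0.103, -0.006, 0.29], 1],
  [[0, 0, 0], [-0.103, -0.006, 0.303], 1],
  [[0, 0, 0], [-0.103, -0.006, 0.303], 1],
  [[0, 0, 0], [-0.103, -0.006, 0.303], 1],
  [[0, 0, 0], [-0.103, -0.006, 0.303], 1],
  [[0, 0, 0], [-0.103, -0.006, 0.303], 1],
])

```text
t: 13.1
tool_pos: [0.4998, 0.1508, 0.0527]
orientation: [0.0, 0.757, 0.653, 0.001]
contact_force: [0.3, 0.3, -0.4]
grip_width: 0.005
gripper_force: 0.0
```

```bash
python3 - <<'E'
from h import *
delta([.4992,.1521,.045],-8.6)
s=ctrl.sense(); print(s['grip_width'],s['tool_pos'],s['contact_force'])
p,d,c=grab('wrist','w5.png')
p,d,c=grab('top')
a=cv2.imread('pics/w5.png'); b=cv2.resize(p[240:325,180:335,::-1],None,fx=3,fy=3,interpolation=2)
o=np.zeros((600,640,3),np.uint8); o[:340]=a[:340]; o[340:595,:465]=b; cv2.imwrite('pics/c5.png',o)
E
```

```text
t 13.1 az -8.5 q [-0.41, 0.49, 0.08, 2.01, -0.07, 0.64, -0.43] F [0.3, 0.3, -0.4] turn [0.002, -0.001, 0.003] shift [0.004, -0.003, 0.026]
0.004676990176666811 [0.49981805 0.15080599 0.05265892] [ 0.32493926  0.26807671 -0.3526423 ]
```

View pics/c5.png

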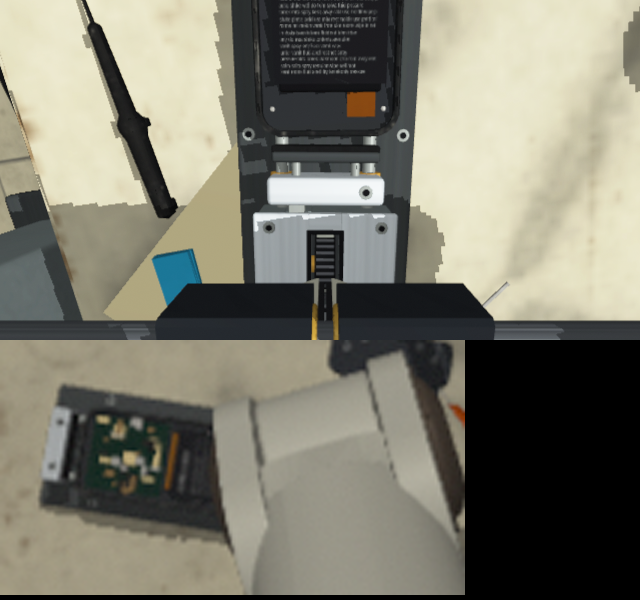

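The wrist view shows the phone's near end at row ~133, the sprung plate at 146–163, the jaw block at 178–205 and the slot at column 325, in line with the closed fingers. The top view is covered by the arm.

Request:
send_rows([
  [[0, 0, 0], [0.002, -0.003, 0.01], 1],
  [[0, 0, 0], [0.002, -0.003, 0.018], 1],
  [[0, 0, 0], [0.002, -0.003, 0.024], 1],
  [[0, 0, 0], [0.002, -0.003, 0.026], 1],
  [[0, 0, 0], [0.002, -0.003, 0.027], 1],
  [[0, 0, 0], [0.002, -0.003, 0.028], 1],
  [[0, 0, 0], [0.002, -0.003, 0.029], 1],
  [[0, 0, 0], [0.002, -0.003, 0.029], 1],
])

```text
t: 13.87
tool_pos: [0.4983, 0.1511, 0.0431]
orientation: [-0.0, 0.757, 0.653, -0.0]
contact_force: [0.5, 0.3, 0.2]
grip_width: 0.009
gripper_force: 0.0
```

Request:
send_rows([
  [[0, 0, 0], [0, 0, 0.001], 1],
  [[0, 0, 0], [0, 0, 0.001], 1],
  [[0, 0, 0], [0, 0, 0.002], 1],
  [[0, 0, 0], [0, 0, 0.002], 1],
])

```text
t: 14.2
tool_pos: [0.4982, 0.1511, 0.0425]
orientation: [-0.0, 0.757, 0.653, -0.0]
contact_force: [0.5, 0.2, 0.2]
grip_width: 0.002
gripper_force: 0.0
```

Request:
send_rows([
  [[0, 0, 0], [0, 0, 0.001], 1],
  [[0, 0, 0], [0, 0, 0.001], 1],
  [[0, 0, 0], [0, 0, 0.002], 1],
  [[0, 0, 0], [0, 0, 0.002], 1],
])

```text
t: 14.53
tool_pos: [0.4982, 0.1511, 0.0419]
orientation: [-0.0, 0.757, 0.653, -0.0]
contact_force: [0.4, -0.2, 0.1]
grip_width: 0.009
gripper_force: 0.0
```

Request:
send_rows([
  [[0, 0, 0], [0, 0, 0.001], 1],
  [[0, 0, 0], [0, 0, 0.001], 1],
  [[0, 0, 0], [0, 0, 0.002], 1],
  [[0, 0, 0], [0, 0, 0.002], 1],
])

```text
t: 14.87
tool_pos: [0.4982, 0.1511, 0.0412]
orientation: [-0.0, 0.757, 0.653, -0.0]
contact_force: [0.4, -0.0, 0.1]
grip_width: 0.004
gripper_force: 0.0
```

Request:
send_rows([
  [[0, 0, 0], [0, 0, 0.001], 1],
  [[0, 0, 0], [0, 0, 0.001], 1],
  [[0, 0, 0], [0, 0, 0.002], 1],
  [[0, 0, 0], [0, 0, 0.002], 1],
])

```text
t: 15.2
tool_pos: [0.4982, 0.1512, 0.0407]
orientation: [-0.0, 0.757, 0.653, -0.0]
contact_force: [-0.5, -0.1, -0.4]
grip_width: 0.007
gripper_force: 0.0
```

Request:
send_rows([
  [[0, 0, 0], [0, 0, 0.001], 1],
  [[0, 0, 0], [0, 0, 0.001], 1],
  [[0, 0, 0], [0, 0, 0.002], 1],
  [[0, 0, 0], [0, 0, 0.002], 1],
])

```text
t: 15.53
tool_pos: [0.4983, 0.1512, 0.0403]
orientation: [-0.0, 0.757, 0.653, 0.0]
contact_force: [-0.8, 0.1, 2.2]
grip_width: 0.006
gripper_force: 1.4
```

Request:
send_rows([
  [[0, 0, 0], [0, 0, 0.001], 1],
  [[0, 0, 0], [0, 0, 0.001], 1],
  [[0, 0, 0], [0, 0, 0.0015], 1],
  [[0, 0, 0], [0, 0, 0.0015], 1],
])

```text
t: 15.87
tool_pos: [0.4983, 0.1512, 0.0401]
orientation: [-0.0, 0.757, 0.653, 0.0]
contact_force: [-1.6, -0.0, 6.9]
grip_width: 0.005
gripper_force: 3.3
```

Request:
send_rows([
  [[0, 0, 0], [0.004, 0, 0], 1],
  [[0, 0, 0], [0.008, 0, 0], 1],
  [[0, 0, 0], [0.012, 0, 0], 1],
  [[0, 0, 0], [0.012, 0, 0], 1],
])

```text
t: 16.2
tool_pos: [0.4987, 0.1536, 0.0401]
orientation: [0.0, 0.758, 0.653, -0.001]
contact_force: [-1.7, -2.8, 8.4]
grip_width: 0.002
gripper_force: 4.2
```

Request:
send_rows([
  [[0, 0, 0], [0.004, 0, 0], 1],
  [[0, 0, 0], [0.008, 0, -0.0003], 1],
  [[0, 0, 0], [0.012, 0, -0.0005], 1],
  [[0, 0, 0], [0.012, 0, -0.0005], 1],
])

```text
t: 16.53
tool_pos: [0.4992, 0.157, 0.0402]
orientation: [0.0, 0.758, 0.653, -0.001]
contact_force: [-2.5, -3.6, 6.6]
grip_width: 0.003
gripper_force: 3.9
```

Request:
send_rows([
  [[0, 0, 0], [0.005, 0, 0], 1],
  [[0, 0, 0], [0.01, 0, 0], 1],
  [[0, 0, 0], [0.015, 0, 0], 1],
  [[0, 0, 0], [0.015, 0, 0], 1],
])

```text
t: 16.87
tool_pos: [0.5, 0.1614, 0.0404]
orientation: [0.0, 0.758, 0.653, -0.001]
contact_force: [-3.3, -3.1, 8.8]
grip_width: 0.002
gripper_force: 4.7
```

Request:
send_rows([
  [[0, 0, 0], [0.005, 0, -0.0006], 1],
  [[0, 0, 0], [0.01, 0, -0.001], 1],
  [[0, 0, 0], [0.015, 0, -0.0013], 1],
  [[0, 0, 0], [0.015, 0, -0.0013], 1],
])

```text
t: 17.2
tool_pos: [0.5006, 0.1657, 0.0406]
orientation: [0.0, 0.758, 0.653, -0.001]
contact_force: [-2.2, -3.4, 8.4]
grip_width: 0.002
gripper_force: 4.1
```

```bash
python3 - <<'E'
from h import *
delta([.5003,.159,.045],-8.6)
p,d,c=grab('wrist','w6.png')
a=cv2.imread('pics/w5.png'); b=p[:,:,::-1]
for n,i in (('w5',a),('w6',b)):
    g=i[:,:,1][:, 275:375].mean(1); print(n,np.round(g[90:290:1]).astype(int).tolist())
E
```

```text
t 17.2 az -8.5 q [-0.44, 0.52, 0.08, 2.0, -0.07, 0.63, -0.46] F [-2.2, -3.4, 8.4] turn [-0.0, 0.002, 0.002] shift [-0.022, 0.002, -0.015]
w5 [17, 19, 41, 52, 56, 57, 57, 57, 57, 57, 57, 57, 57, 57, 57, 57, 57, 57, 57, 57, 57, 57, 57, 57, 57, 57, 54, 52, 51, 51, 51, 51, 51, 51, 51, 51, 51, 51, 51, 47, 35, 34, 38, 37, 36, 30, 51, 79, 90, 94, 95, 95, 95, 90, 56, 24, 25, 29, 29, 29, 29, 32, 58, 73, 79, 80, 78, 76, 74, 73, 68, 57, 64, 93, 104, 103, 102, 103, 103, 103, 104, 105, 122, 136, 142, 142, 142, 159, 200, 229, 238, 242, 244, 244, 243, 243, 240, 239, 238, 235, 230, 227, 225, 225, 225, 228, 232, 234, 234, 237, 239, 237, 228, 209, 178, 131, 103, 101, 97, 96, 96, 99, 116, 156, 208, 214, 201, 186, 173, 164, 162, 162, 162, 162, 161, 161, 160, 160, 160, 154, 130, 108, 107, 107, 117, 131, 134, 122, 111, 117, 119, 116, 112, 109, 111, 117, 120, 117, 111, 109, 109, 115, 119, 120, 115, 112, 112, 112, 119, 123, 122, 116, 112, 112, 112, 119, 123, 122, 116, 111, 111, 112, 116, 119, 117, 112, 108, 108, 118, 127, 134, 135, 116, 69, 33, 33, 33, 32, 32, 33]
w6 [35, 40, 57, 70, 66, 47, 33, 31, 35, 65, 72, 68, 54, 37, 35, 60, 79, 82, 63, 39, 30, 30, 30, 30, 30, 30, 30, 31, 30, 26, 23, 22, 23, 23, 23, 22, 18, 39, 53, 58, 60, 60, 60, 60, 60, 60, 59, 59, 59, 59, 60, 59, 60, 60, 61, 60, 60, 59, 59, 59, 60, 60, 57, 55, 54, 54, 54, 54, 54, 54, 54, 54, 54, 54, 54, 51, 33, 30, 39, 41, 40, 37, 27, 19, 23, 29, 31, 31, 31, 31, 35, 60, 77, 84, 85, 83, 81, 80, 78, 75, 66, 59, 89, 103, 104, 103, 104, 109, 132, 142, 147, 150, 151, 148, 147, 151, 167, 202, 232, 241, 245, 247, 247, 247, 247, 245, 243, 241, 235, 224, 210, 196, 185, 174, 167, 163, 162, 162, 163, 164, 166, 164, 154, 139, 124, 95, 75, 73, 73, 73, 80, 92, 96, 96, 95, 92, 90, 90, 90, 90, 91, 92, 92, 108, 137, 156, 170, 173, 169, 168, 168, 168, 168, 169, 169, 169, 168, 167, 166, 166, 166, 166, 142, 112, 110, 109, 109, 119, 126, 130, 133, 135, 121, 74, 35, 34, 34, 34, 35, 35]
```

The jaw has closed about 4 mm and the plate now just meets the phone's end (row ~170). Next I lift, go back and start the second stroke.

Request:
send_rows([
  [[0, 0, 0], [0, 0, -0.006], 1],
  [[0, 0, 0], [0, 0, -0.012], 1],
  [[0, 0, 0], [-0.03, 0, -0.012], 1],
  [[0, 0, 0], [-0.054, 0, -0.012], 1],
  [[0, 0, 0], [-0.054, 0, -0.012], 1],
  [[0, 0, 0], [-0.054, 0, -0.008], 1],
  [[0, 0, 0], [-0.054, 0, -0.005], 1],
  [[0, 0, 0], [-0.054, 0, -0.004], 1],
  [[0, 0, 0], [-0.054, 0, -0.003], 1],
  [[0, 0, 0], [-0.054, 0, -0.003], 1],
])

```text
t: 18.08
tool_pos: [0.4982, 0.1514, 0.041]
orientation: [-0.0, 0.757, 0.653, -0.0]
contact_force: [-0.1, -0.2, 0.8]
grip_width: 0.006
gripper_force: 0.1
```

Request:
send_rows([
  [[0, 0, 0], [0, 0, 0.0007], 1],
  [[0, 0, 0], [0, 0, 0.0012], 1],
  [[0, 0, 0], [0, 0, 0.0015], 1],
  [[0, 0, 0], [0, 0, 0.0015], 1],
])

```text
t: 18.42
tool_pos: [0.4982, 0.1514, 0.0408]
orientation: [-0.0, 0.757, 0.653, 0.0]
contact_force: [-1.1, 0.9, 3.2]
grip_width: 0.007
gripper_force: 1.6
```

Request:
send_rows([
  [[0, 0, 0], [0, 0, 0.0006], 1],
  [[0, 0, 0], [0, 0, 0.0012], 1],
  [[0, 0, 0], [0, 0, 0.0012], 1],
  [[0, 0, 0], [0.005, 0, 0.0012], 1],
  [[0, 0, 0], [0.01, 0, 0.001], 1],
  [[0, 0, 0], [0.014, 0, 0.0008], 1],
  [[0, 0, 0], [0.014, 0, 0.0008], 1],
])

```text
t: 19.0
tool_pos: [0.4986, 0.1537, 0.0408]
orientation: [0.0, 0.758, 0.653, -0.001]
contact_force: [-3.1, -4.3, 8.9]
grip_width: 0.005
gripper_force: 4.6
```

Request:
send_rows([
  [[0, 0, 0], [0.005, 0, -0.0004], 1],
  [[0, 0, 0], [0.01, 0, -0.0008], 1],
  [[0, 0, 0], [0.015, 0, -0.001], 1],
  [[0, 0, 0], [0.015, 0, -0.001], 1],
])

```text
t: 19.33
tool_pos: [0.4993, 0.1581, 0.0411]
orientation: [0.0, 0.758, 0.653, -0.001]
contact_force: [-1.6, -3.9, 10.2]
grip_width: 0.003
gripper_force: 4.8
```

Request:
send_rows([
  [[0, 0, 0], [0.005, 0, -0.0012], 1],
  [[0, 0, 0], [0.01, 0, -0.0017], 1],
  [[0, 0, 0], [0.015, 0, -0.002], 1],
  [[0, 0, 0], [0.015, 0, -0.002], 1],
])

```text
t: 19.67
tool_pos: [0.5, 0.1626, 0.0416]
orientation: [0.0, 0.758, 0.653, -0.001]
contact_force: [-1.8, -3.0, 8.0]
grip_width: 0.004
gripper_force: 3.8
```

Request:
send_rows([
  [[0, 0, 0], [0.005, 0, -0.0006], 1],
  [[0, 0, 0], [0.009, 0, -0.0012], 1],
  [[0, 0, 0], [0.012, 0, -0.0015], 1],
  [[0, 0, 0], [0.012, 0, -0.0015], 1],
])

```text
t: 20.0
tool_pos: [0.5006, 0.166, 0.0418]
orientation: [0.0, 0.758, 0.653, -0.001]
contact_force: [-1.2, -3.1, 5.6]
grip_width: 0.009
gripper_force: 3.0
```

```bash
cat >> h.py <<'E'
def prof(n):
    p,d,c=grab('wrist',n); s=ctrl.sense(); print(s['tool_pos'],np.round(s['contact_force'],1))
    S=np.array([.5003,.159]); e=np.array([-.149,-.989]); g=p[:,:,1].astype(float)
    # 1 mm grid in holder y along three x lanes, at z .028 : holder y = 128 + along e
    ys=np.arange(60,106,.5); out=[]
    for x in np.arange(-15,15.1,1):
        lx=np.array([-.989,.149])*x/1000
        uv=np.array([proj(c,[*(S+e*(y-128)/1000+lx),.028]) for y in ys],np.float32)
        out.append(cv2.remap(p[:,:,1],uv[:,:1],uv[:,1:],1)[:,0])
    m=np.mean(out,0); print([f'{y:.1f}:{int(v)}' for y,v in zip(ys,m)])
E
python3 - <<'E'
from h import *
prof('w7.png')
E
```

```text
[0.50054704 0.16605086 0.04184879] [-1.6 -4.3  6.1]
['60.0:53', '60.5:53', '61.0:53', '61.5:53', '62.0:53', '62.5:53', '63.0:45', '63.5:31', '64.0:35', '64.5:37', '65.0:36', '65.5:29', '66.0:20', '66.5:26', '67.0:30', '67.5:30', '68.0:30', '68.5:33', '69.0:56', '69.5:77', '70.0:84', '70.5:83', '71.0:80', '71.5:78', '72.0:77', '72.5:69', '73.0:61', '73.5:80', '74.0:98', '74.5:99', '75.0:97', '75.5:94', '76.0:111', '76.5:139', '77.0:148', '77.5:150', '78.0:149', '78.5:148', '79.0:153', '79.5:192', '80.0:229', '80.5:241', '81.0:245', '81.5:246', '82.0:246', '82.5:246', '83.0:246', '83.5:247', '84.0:247', '84.5:247', '85.0:247', '85.5:246', '86.0:246', '86.5:245', '87.0:244', '87.5:244', '88.0:243', '88.5:238', '89.0:223', '89.5:203', '90.0:179', '90.5:148', '91.0:122', '91.5:91', '92.0:71', '92.5:70', '93.0:69', '93.5:69', '94.0:67', '94.5:65', '95.0:65', '95.5:64', '96.0:64', '96.5:63', '97.0:62', '97.5:62', '98.0:67', '98.5:82', '99.0:90', '99.5:91', '100.0:91', '100.5:90', '101.0:90', '101.5:90', '102.0:90', '102.5:91', '103.0:92', '103.5:93', '104.0:116', '104.5:142', '105.0:161', '105.5:169']
```

```bash
cat > cmp.py <<'E'
from h import *
import sys
c=viewer.get_calibration('wrist')
S=np.array([.5003,.159]); e=np.array([-.149,-.989]); ys=np.arange(55,106,.1)
def edges(img):
    g=img[:,:,1]; out=[]
    for x in np.arange(-10,10.1,1):
        lx=np.array([-.989,.149])*x/1000
        uv=np.array([proj(c,[*(S+e*(y-128)/1000+lx),.030]) for y in ys],np.float32)
        out.append(cv2.remap(g,uv[:,:1],uv[:,1:],1)[:,0])
    m=np.mean(out,0)
    j=next(i for i in range(len(ys)) if m[i]>195 and m[i+10]>225)     # jaw front top edge
    k=[i for i in range(j-180,j) if m[i]<48 and m[i+6]>=60]  # plate back edge
    return round(ys[j],1), [round(ys[i],1) for i in k], round(ys[j]-ys[k[-1]],2) if k else None
for n in sys.argv[1:]: print(n,edges(cv2.imread('pics/'+n)))
E
python3 cmp.py w5.png w6.png w7.png
```

```text
w5.png (np.float64(71.8), [np.float64(55.3), np.float64(55.4), np.float64(55.5), np.float64(61.0), np.float64(61.1), np.float64(61.2), np.float64(61.3)], np.float64(10.5))
w6.png (np.float64(83.6), [np.float64(72.4), np.float64(72.5), np.float64(72.6), np.float64(72.7)], np.float64(10.9))
w7.png (np.float64(79.3), [np.float64(68.3), np.float64(68.4), np.float64(68.5), np.float64(68.6)], np.float64(10.7))
```

Request:
send_rows([
  [[0, 0, 0], [0, 0, -0.006], 1],
  [[0, 0, 0], [0, 0, -0.012], 1],
  [[0, 0, 0], [-0.03, 0, -0.012], 1],
  [[0, 0, 0], [-0.054, 0, -0.012], 1],
  [[0, 0, 0], [-0.054, 0, -0.012], 1],
  [[0, 0, 0], [-0.054, 0, -0.008], 1],
  [[0, 0, 0], [-0.054, 0, -0.005], 1],
  [[0, 0, 0], [-0.054, 0, -0.004], 1],
  [[0, 0, 0], [-0.054, 0, -0.003], 1],
  [[0, 0, 0], [-0.054, 0, -0.002], 1],
  [[0, 0, 0], [-0.054, 0, -0.002], 1],
])

```text
t: 20.97
tool_pos: [0.4983, 0.152, 0.0423]
orientation: [-0.0, 0.757, 0.653, -0.0]
contact_force: [-1.2, 0.0, -0.3]
grip_width: 0.004
gripper_force: 0.0
```

Request:
send_rows([
  [[0, 0, 0], [0, 0, 0.001], 1],
  [[0, 0, 0], [0, 0, 0.0016], 1],
  [[0, 0, 0], [0, 0, 0.0022], 1],
  [[0, 0, 0], [0, 0, 0.0022], 1],
])

```text
t: 21.3
tool_pos: [0.4984, 0.152, 0.042]
orientation: [-0.0, 0.757, 0.653, 0.0]
contact_force: [-1.7, 0.1, 4.6]
grip_width: 0.003
gripper_force: 2.0
```

Request:
send_rows([
  [[0, 0, 0], [0, 0, 0.0005], 1],
  [[0, 0, 0], [0, 0, 0.0008], 1],
  [[0, 0, 0], [0.005, 0, 0.0007], 1],
  [[0, 0, 0], [0.01, 0, 0.0005], 1],
  [[0, 0, 0], [0.014, 0, 0.0003], 1],
  [[0, 0, 0], [0.014, 0, 0.0003], 1],
])

```text
t: 21.8
tool_pos: [0.4988, 0.1545, 0.042]
orientation: [0.0, 0.758, 0.653, -0.001]
contact_force: [-2.3, -3.6, 8.9]
grip_width: 0.004
gripper_force: 4.4
```

Request:
send_rows([
  [[0, 0, 0], [0.005, 0, -0.0003], 1],
  [[0, 0, 0], [0.01, 0, -0.0006], 1],
  [[0, 0, 0], [0.015, 0, -0.0008], 1],
  [[0, 0, 0], [0.015, 0, -0.0008], 1],
])

```text
t: 22.13
tool_pos: [0.4995, 0.1589, 0.0423]
orientation: [0.0, 0.758, 0.653, -0.001]
contact_force: [-2.7, -3.2, 9.1]
grip_width: 0.007
gripper_force: 4.6
```

```bash
python3 - <<'E'
from h import *
grab('wrist','w8.png')
E
python3 cmp.py w7.png w8.png
```

```text
w7.png (np.float64(86.5), [np.float64(75.5), np.float64(75.6), np.float64(75.7), np.float64(75.8), np.float64(75.9)], np.float64(10.6))
w8.png (np.float64(77.2), [np.float64(66.7), np.float64(66.8), np.float64(66.9), np.float64(67.0)], np.float64(10.2))
```

Request:
send_rows([
  [[0, 0, 0], [0.005, 0, -0.0006], 1],
  [[0, 0, 0], [0.01, 0, -0.001], 1],
  [[0, 0, 0], [0.015, 0, -0.0013], 1],
  [[0, 0, 0], [0.015, 0, -0.0013], 1],
])

```text
t: 22.52
tool_pos: [0.5002, 0.1632, 0.0426]
orientation: [0.0, 0.758, 0.653, -0.001]
contact_force: [-2.5, -3.6, 8.4]
grip_width: 0.008
gripper_force: 4.1
```

```bash
python3 - <<'E'
from h import *
grab('wrist','w9.png')
E
python3 cmp.py w9.png
```

```text
w9.png (np.float64(76.0), [np.float64(66.7), np.float64(66.8), np.float64(66.9), np.float64(67.0)], np.float64(9.0))
```

Request:
send_rows([
  [[0, 0, 0], [0.004, 0, 0], 1],
  [[0, 0, 0], [0.008, 0, -0.0003], 1],
  [[0, 0, 0], [0.012, 0, -0.0005], 1],
  [[0, 0, 0], [0.012, 0, -0.0005], 1],
])

```text
t: 22.9
tool_pos: [0.5007, 0.1666, 0.0427]
orientation: [0.0, 0.758, 0.653, -0.001]
contact_force: [-2.9, -4.2, 7.7]
grip_width: 0.002
gripper_force: 4.0
```

```bash
python3 - <<'E'
from h import *
p,d,c=grab('wrist','w10.png')
E
python3 cmp.py w10.png w6.png w7.png
```

```text
w10.png (np.float64(75.1), [np.float64(66.7), np.float64(66.8), np.float64(66.9), np.float64(67.0)], np.float64(8.1))
w6.png (np.float64(83.2), [np.float64(72.0), np.float64(72.1), np.float64(72.2), np.float64(72.3)], np.float64(10.9))
w7.png (np.float64(78.9), [np.float64(67.9), np.float64(68.0), np.float64(68.1), np.float64(68.2)], np.float64(10.7))
```

Request:
send_rows([
  [[0, 0, 0], [-0.002, 0, -0.004], 1],
  [[0, 0, 0], [-0.002, 0, -0.01], 1],
  [[0, 0, 0], [-0.002, 0, -0.03], 1],
  [[0, 0, 0], [-0.03, 0, -0.05], 1],
  [[0, 0, 0], [-0.052, 0, -0.05], 1],
  [[0, 0, 0], [-0.052, 0, -0.05], 1],
  [[0, 0, 0], [-0.052, 0, -0.035], 1],
  [[0, 0, 0], [-0.052, 0, -0.035], 1],
  [[0, 0, 0], [-0.052, 0, -0.035], 1],
])

```text
t: 23.7
tool_pos: [0.4981, 0.153, 0.0523]
orientation: [-0.0, 0.757, 0.653, -0.0]
contact_force: [-0.4, 0.7, 1.0]
grip_width: 0.008
gripper_force: 0.0
```

```bash
python3 - <<'E'
from h import *
p,d,c=grab('wrist','w11.png')
a=cv2.imread('pics/w5.png')[60:300,200:450]; b=p[60:300,200:450,::-1]
cv2.imwrite('pics/c11.png',cv2.resize(np.hstack([a,b]),(800,384),interpolation=2))
print(ctrl.sense()['tool_pos'])
E
python3 cmp.py w11.png w5.png
```

```text
[0.49817695 0.15308914 0.05246966]
w11.png (np.float64(74.8), [np.float64(66.6), np.float64(66.7), np.float64(66.8), np.float64(66.9), np.float64(71.2)], np.float64(3.6))
w5.png (np.float64(86.2), [np.float64(68.7), np.float64(68.8), np.float64(68.9), np.float64(74.8), np.float64(74.9), np.float64(75.0), np.float64(75.1)], np.float64(11.1))
```

View pics/c11.png

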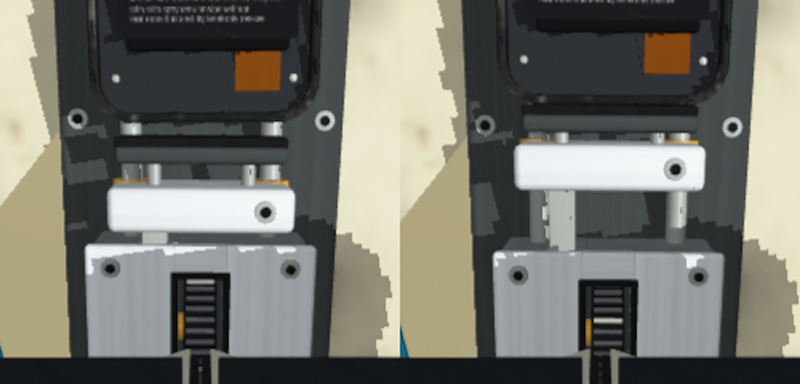

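The picture compares free (left) and now (right). The phone's end lies against the plate, and the plate-to-jaw gap shrank from 11.1 to 7.9 mm, so the plate is about 3 mm in. The tool is clear of the wheel, so I raise it and hand in.

Request:
send_rows([
  [[0, 0, 0], [0, 0, -0.06], 1],
  [[0, 0, 0], [0, 0, -0.14], 1],
  [[0, 0, 0], [0, 0, -0.22], 1],
  [[0, 0, 0], [0, 0, -0.3], 1],
  [[0, 0, 0], [0, 0, -0.35], 1],
  [[0, 0, 0], [0, 0, -0.35], 1],
  [[0, 0, 0], [0, 0, -0.35], 1],
])

```text
t: 24.33
tool_pos: [0.4991, 0.1535, 0.1586]
orientation: [0.0, 0.757, 0.653, 0.001]
contact_force: [0.1, 0.6, 0.3]
grip_width: 0.002
gripper_force: 0.0
```

```bash
python3 - <<'E'
from h import *
print(ctrl.sense()['tool_pos'],ctrl.sense()['contact_force']); print(ticket.job_done())
E
```

```text
[0.49908918 0.15346085 0.15858611] [0.05089087 0.64441922 0.25401818]
the job is handed in; nothing more can be done
None
```

The opened phone lies face up on the rest bars, held by the jaws with the sprung plate about 3 mm in (half-way, by camera). The wheel readings stayed at or below about 10 N, the arm was clear at hand-in at about 24 s, and no verdict was shown.

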